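# Load the tool dryer and switch its key bank over

## Robot

A 7-joint arm with a two-finger parallel gripper is mounted at the origin on the work surface. World frame = base frame: x ahead of the robot, y to its left, z up, the work surface at z = 0. Lengths are in m, angles in rad, forces in N, time in s.
With the tool pointing down it reaches from about 0.425 to 0.875 m from the base axis. Payload 4.7 kg.
Tool frame: the origin (TCP) lies on the centre line of the jaws, within the pads' length; the fingertips stand ahead of it and the grasp point (between the pads) lies 2 mm behind it (nose_length is the z of the fingertips in the tool frame, in m); z points along the fingers, y is the line along which they close (so a half turn about z gives the same grasp; the last joint's range is limited). The gripper opens to 87 mm and grips with 3 to 60 N. Pads are 19 mm wide; open, the fingers measure 117 mm over their backs; the gripper's body (75 mm by 190 mm) begins 51 mm behind the grasp point.
Start: joints at [1.196, 0.321, -0.07, 1.45, 0.023, 1.371, -0.057], TCP at [0.246, -0.602, 0.24] pointing down, gripper open.
Joint ranges: [-2.86, 2.86], [-0.3, 2.09], [-1.38, 1.24], [0.06, 2.45], [-1.56, 4.7], [0.09, 2.05], [-2.69, 2.69]. Speed limits (rad/s): [2.57, 2.57, 3.14, 3.14, 3.14, 3.14, 3.14].

## Interface

Orientations are given as a rotation vector (axis times angle).
In Python, from bench import * gives the robot as it stands.
- The arm moves only by the tool send_rows, never from a script. Its arguments are lists of equal length, an entry for each row: "xyz": the shift along the tool's x, y, z in mm, a list of three; "dr": the turn, a rotation vector about the tool's x, y, z in rad, a list of three. A call has exactly 10 rows; each row is the pose to reach, as a shift and turn from the pose commanded when the call began, along the tool's axes at that moment; what a row does not reach only later rows make up. A row lasts 1/12 s, in which the tool goes at most 41.7 mm and 7.16 degrees, less where a joint would pass 70% of its speed; a pose out of reach is approached as far as the arm can. A call with a gripper value outside its range is refused whole. "jaw" is the finger opening in mm, from 0 to 87, set as the call begins (left out, the last holds). The fingers move at their own pace and stop on an object; "grip_force" is the grip in N (left out, the last holds). Time passes only in rows, so rows that repeat a pose let the fingers close, or fill a call up. It gives the time, the measured TCP pose, the force, the opening and the grip force at its end, in the units of the state.
- get_state(): the state, without advancing time (a new reading comes with each control period).
- get_image(name): name is "scene" or "top"; returns the picture (480x640x3 uint8, red, green, blue); there is no depth.
- calibration(name): a dict with "vfov" (degrees; the focal length in pixels is half the picture's height over the tangent of half this angle, whatever the lens; pixels are square), "cx", "cy" (the principal point, pixels), "rvec" (rotation vector, rad) and "tvec" (3), from world to camera coordinates, as OpenCV has them. Camera axes: x right, y down, z forward; pixel columns grow to the right and rows downward; lengths in m; the calibration is good to about 2 mm. A picture is of the moment at which its call begins. calibration takes no time and is no camera call.
- close_job(): hands the job in; it is judged then, once.
The state is a dict: "time": time; "joint_positions": joint angles; "qd": joint speeds; "joint_torque": joint torques, N m; "position": TCP position; "tool_rot": TCP orientation; "ft_force": force on the tool from outside, world axes, zero at the start; "torque": the same for the moment, N m; "grip_width": opening from 0.0 (shut) to 1.0 (fully open); "grip_force": force on a finger pad.
Only numpy, scipy, OpenCV 4.12 (cv2) and the standard library are available. Lean on these libraries where they do the work, as an engineer would, in place of code of your own. Each camera call takes 0.05 s, during which the arm holds its last target. There are 200 camera calls.

## Task

Load the tool dryer on the print bench: first lay the low printing block in the narrow pocket of its well, rubber face up, then stand the tall baren upright on its disc in the wide pocket beside it, and let go of both. Then press the key with the round raised pad, and no other key, firmly down until it catches and stays down by itself and the key that was latched pops up; stop as soon as you feel it reach the bottom and do not lean on it. Leave the water bottle, the ink jar and the brayer alone.

Things in the scene. Friction and masses are not known exactly. Their poses are not given: they have to be found in the camera images.
- dryer: grey bench-top tool dryer, fixed, 235 mm deep (x) by 200 mm wide (y); origin on its underside (x runs from -115 to 120 mm), z up. In front (-x) a sloping face with four keys; behind it a wall 68 mm high, then a shallow open well, floor 34 mm high, with two pockets side by side; left of them (y 73 to 100 mm) a vent deck 64 mm high
- key_face (a point): middle of the sloping key face, 54 mm high; axes as the dryer's. The face rises away from the robot at 17 degrees (0.30 rad), from 40 to 68 mm high. The four keys stand in a row along y, 44 mm apart, in an order that varies, and move square to the face: pressing direction in the dryer's axes (0.296, 0, -0.955)
- block_pocket (a point): middle of the floor of the narrow pocket, 124 (x) by 70 (y) mm; axes as the dryer's. Divider and outer rims stand 12 mm above the floor, the wall to the keys 34 mm. A baren standing in the other pocket is in the way of a gripper that reaches in here
- baren_pocket (a point): middle of the floor of the wide pocket, 124 (x) by 92 (y) mm, 87 mm to the left (+y) of the narrow one; axes as the dryer's
- block: low wooden printing block, 100 (x, long) by 40 (y) by 40 (z) mm with a dark rubber upper face, about 0.13 kg; origin in the middle of its underside, z up. It goes lengthwise along the dryer's x, either way round
- baren: tall baren of turned pale wood, 130 mm high, about 0.22 kg, standing on its disc (72 mm across, 22 mm thick) with a round upright handle 28 mm thick from 60 to 118 mm above its origin; origin in the middle of its underside, z up
- round_key: slot of the key with the round raised pad: point on the sloping face under the middle of the key; axes as the dryer's (z up, y along the row)
- round_top (a point): middle of the top of the key with the round raised pad (pad 31 mm across, 5 mm high; key 62 mm long up the slope, 34 mm wide, white like the others, standing 26 mm proud of the face when up); moves with the key; axes as the dryer's, not tilted with the slope
- round_press (a joint): how far the round-pad key is pressed, in m, square into the slope; 0 = up. Light spring of 1 to 2 N, then up to 15 N in all while the interlock bar is pushed aside and the latched key is freed; 7.5 to 15.5 mm down (unseen, differs each time) it goes over a hump and meets a firm stop 3 mm farther, where it stays. Let go before the hump and all keys stand up. Push at most 60 N
- ridge_top (a point): middle of the top of the key with two raised ribs along its length; moves with the key; axes as the dryer's, not tilted with the slope
- ridge_press (a joint): how far the key with two raised ribs along its length is pressed in, in m, straight into the slope: 0 = standing up; at the start this is the latched key, held about 13.6 mm down
- plain_top (a point): middle of the top of the key with a plain flat top; moves with the key; axes as the dryer's, not tilted with the slope
- plain_press (a joint): how far the key with a plain flat top is pressed in, in m, straight into the slope: 0 = standing up
- cross_top (a point): middle of the top of the key with one raised rib across it; moves with the key; axes as the dryer's, not tilted with the slope
- cross_press (a joint): how far the key with one raised rib across it is pressed in, in m, straight into the slope: 0 = standing up
- bottle: clear water bottle with a green cap, 64 mm across, 200 mm high, standing; origin in the middle of its underside; a bystander
- jar: ink jar with a black cap, 68 mm across, 75 mm high; origin in the middle of its underside; a bystander
- brayer: ink roller with a black handle, about 185 mm long (x), 105 mm wide, 34 mm high, lying; origin on its underside; a bystander
There are look-alikes about, which are no part of the job. Of the things that look like the block, take the one that is farthest to the robot's left at the start. Of the things that look like the baren, take the one that is farthest to the robot's left at the start.

How it is judged:
On the way, in this order (a step that is already met when the one before it is completed fails the run):
1. the block lies flat in the narrow pocket, let go, while the baren is not yet in the well (x of block in the frame of block_pocket between -0.014 and 0.014 m and y of block in the frame of block_pocket between -0.017 and 0.017 m and z of block in the frame of block_pocket between -0.004 and 0.004 m and angle between block's own z axis and vertical below 0.08 rad and contact force between the fingers and block below 0.1 N and linear speed of block below 0.03 m/s and horizontal distance between baren and baren_pocket above 0.08 m), for 0.2 s.
2. the baren stands upright in the wide pocket, let go, the key bank not yet switched over (x of baren in the frame of baren_pocket between -0.028 and 0.028 m and y of baren in the frame of baren_pocket between -0.012 and 0.012 m and z of baren in the frame of baren_pocket between -0.004 and 0.004 m and angle between baren's own z axis and vertical below 0.08 rad and contact force between the fingers and baren below 0.1 N and linear speed of baren below 0.03 m/s and value of joint ridge_press above 0.008 m), for 0.2 s.
3. the key with the round pad is down and the key with two ribs has popped up (value of joint round_press above 0.008 m and value of joint each of ridge_press, plain_press, cross_press below 0.003 m), for 0.2 s.
At the end, for the whole second after the job is handed in: Block flat, face up on the narrow pocket's floor (middle within 14 mm along, 17 mm across), baren upright on the wide pocket's floor (28 mm along, 12 mm across), both let go and at rest; round-pad key latched over 8 mm down, the other three keys up (under 3 mm) (all of step 3 and x of block in the frame of block_pocket between -0.014 and 0.014 m and y of block in the frame of block_pocket between -0.017 and 0.017 m and z of block in the frame of block_pocket between -0.004 and 0.004 m and angle between each of block, baren's own z axis and vertical below 0.08 rad and contact force between the fingers and block below 0.1 N and linear speed of each of block, baren below 0.03 m/s and x of baren in the frame of baren_pocket between -0.028 and 0.028 m and y of baren in the frame of baren_pocket between -0.012 and 0.012 m and z of baren in the frame of baren_pocket between -0.004 and 0.004 m and contact force between the fingers and baren below 0.1 N); the robot touches nothing.
It fails at once if the key with the round pad is pushed harder than 60 N (contact force between any of the fingers, the arm and round_key above 60 N).
It fails at once if the plain key or the key with the cross rib is pressed more than 7 mm (value of joint any of plain_press, cross_press above 0.007 m).
It fails at once if the bottle, the jar or the brayer is moved more than 30 mm or the bottle tipped over (distance of any of bottle, jar, brayer from where it was at the start of the episode above 0.03 m or angle between bottle's own z axis and vertical above 0.5 rad).
It also fails if it takes over 72 s, if anything falls off the work surface, if the arm or the gripper's body presses on something with over 40 N, if the wrist force passes 120 N, or if a joint passes its speed limit or range.

## Working session

There is one attempt and no reset: what is moved stays moved. The work goes in short steps, Python scripts to look and compute and a tool call to move; the robot and the scene stay as the last step left them, time stands still between calls to the robot, and variables do not carry over. Pictures are saved under pics/ and viewed, at most 10 in all, crops included, and the job is handed in when it is done.

Besides the shell and the picture viewer there is one more tool, called as name(argument=value, ...), one argument or row to a line, values as JSON. send_rows: Moves the arm, as the interface text tells. Its arguments: {"type":"object","properties":{"xyz":{"type":"array"},"dr":{"type":"array"},"jaw":{"type":"number"},"grip_force":{"type":"number"}},"required":["xyz","dr"]}

```bash
mkdir -p pics
python3 - <<'E'
from bench import *
import cv2
for n in ("scene","top"):
    cv2.imwrite(f"pics/{n}0.png",cv2.cvtColor(get_image(n),cv2.COLOR_RGB2BGR)); print(calibration(n))
s=get_state(); print({k:s[k] for k in("time","position","tool_rot","ft_force","grip_width")})
try: print(nose_length)
except Exception as e: print(e)
E
```

```text
{'vfov': 49.897384571111914, 'cx': 313.257429546048, 'cy': 242.74925041769595, 'rvec': array([ 1.03774171,  2.6009099 , -0.79164296]), 'tvec': array([ 0.34883947, -0.2217553 ,  1.31540006])}
{'vfov': 57.03214670403637, 'cx': 320.538441229602, 'cy': 250.50889253627963, 'rvec': array([ 2.13758715, -2.1796235 ,  0.05416061]), 'tvec': array([0.01190812, 0.4929262 , 0.91522806])}
{'time': 0.1, 'position': array([ 0.24619282, -0.60106401,  0.23855535]), 'tool_rot': array([-3.08074426e+00, -6.06691053e-01,  7.03819926e-04]), 'ft_force': array([-0.44922378,  0.98719486, -0.71669249]), 'grip_width': 0.9993462479678533}
0.017
```

View pics/scene0.png

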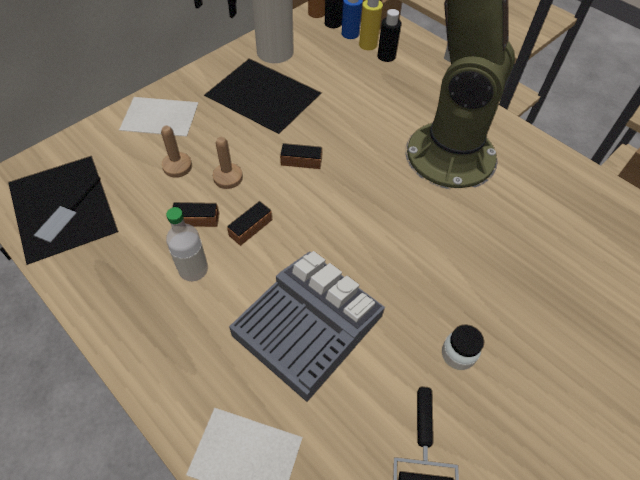

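View pics/top0.png

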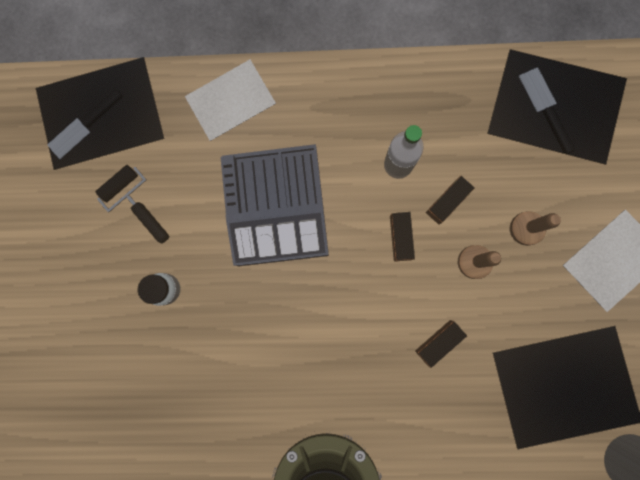

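The top view shows the dryer at about (275,205), with +x up and +y left. The leftmost block is at (402,236) and the leftmost baren has its disc at (477,262). The bottle is at (403,150), the jar at (155,290) and the brayer at (135,205). Next I'll take enlarged crops.

Run:
```python
import cv2
t=cv2.imread("pics/top0.png")
def crop(x0,y0,w,h,f,n):
    cv2.imwrite(n,cv2.convertScaleAbs(cv2.resize(t[y0:y0+h,x0:x0+w],None,fx=f,fy=f,interpolation=cv2.INTER_CUBIC),alpha=1.8,beta=10))
crop(210,138,130,135,4.4,"pics/c1.png")
crop(380,165,185,120,4.3,"pics/c2.png")
```

```text
(no output)
```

View pics/c1.png

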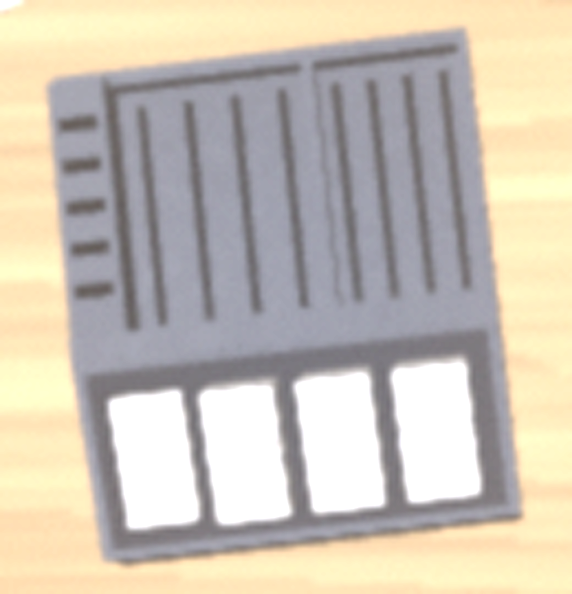

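View pics/c2.png

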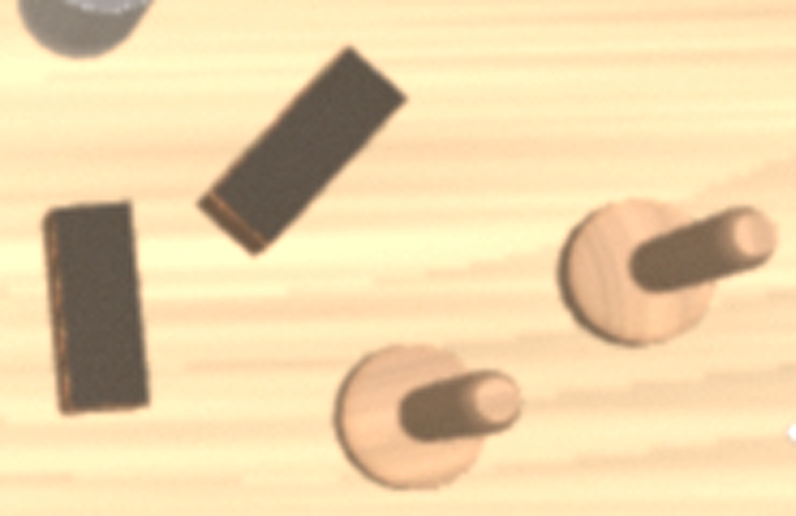

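```bash
cat > h.py <<'E'
import numpy as np, cv2
from bench import *
from scipy.optimize import least_squares
from scipy.spatial.transform import Rotation as R
def cam(n):
    c=calibration(n); f=240/np.tan(np.radians(c["vfov"]/2))
    K=np.array([[f,0,c["cx"]],[0,f,c["cy"]],[0,0,1.]]); return K,np.array(c["rvec"],float),np.array(c["tvec"],float)
def proj(n,P):
    K,r,t=cam(n); return cv2.projectPoints(np.array(P,float).reshape(-1,3),r,t,K,None)[0].reshape(-1,2)
def ray(n,uv,z):
    K,r,t=cam(n); M=cv2.Rodrigues(r)[0]; C=-M.T@t
    out=[]
    for p in np.atleast_2d(uv):
        d=M.T@np.linalg.inv(K)@np.array([*p,1]); out.append(C+d*(z-C[2])/d[2])
    return np.array(out)
def place(p,L):
    x,y,a=p[:3]; L=np.array(L,float).reshape(-1,3); c,s=np.cos(a),np.sin(a)
    return np.c_[x+c*L[:,0]-s*L[:,1],y+s*L[:,0]+c*L[:,1],L[:,2]]
def fit(n,L,uv,p0):
    r=least_squares(lambda p:(proj(n,place(p,L))-uv).ravel(),p0); return r.x,r.fun.reshape(-1,2)
E
python3 - <<'E'
from h import *
for n in("top","scene"):
    K,r,t=cam(n); print(n,-cv2.Rodrigues(r)[0].T@t)
c1=lambda *q: np.array(q)/4.4+[210,138]
uv=c1((466,28),(50,82),(107,562),(521,517)) - 0.0
for zf in(0,.02,.04):
    p,res=fit("top",[[.12,-.1,.046],[.12,.1,.064],[-.115,.1,zf],[-.115,-.1,zf]],uv,[.6,.1,0]); print(zf,p,res.round(2).tolist())
c2=lambda *q: np.array(q)/4.3+[380,165]
b=c2((50,210),(130,204),(149,403),(65,412)); # rubber top
b=c2((56,207),(131,203),(149,404),(70,409))
P=ray("top",b,.04); print(P, [np.linalg.norm(P[i]-P[i-1]) for i in range(4)])
p,res=fit("top",[[.05,.02,.04],[.05,-.02,.04],[-.05,-.02,.04],[-.05,.02,.04]],b,[.5,-.2,0]); print("block",p,res.round(2).tolist())
print("baren disc",ray("top",c2((416,416)),.022),ray("top",c2((412,417)),.011), "top",ray("top",c2((496,400)),.129))
t=cv2.imread("pics/top0.png")[220:270,225:335]; s=cv2.imread("pics/scene0.png")[240:335,280:390]
a=cv2.resize(t,(780,355),interpolation=cv2.INTER_CUBIC)
s2=cv2.imread("pics/scene0.png")[245:400,225:395]
cv2.imwrite("pics/c3.png",cv2.resize(s2,None,fx=3.8,fy=3.8,interpolation=cv2.INTER_CUBIC))
E
```

```text
top [ 0.41089994 -0.03181439  0.95441581]
scene [0.89922991 0.41601345 0.95888481]
0 [0.58625693 0.09696479 0.08877874] [[-0.37, 0.64], [-1.62, -3.29], [2.46, 1.24], [-0.4, 1.48]]
0.02 [0.58565322 0.09574148 0.09444429] [[-0.14, 0.68], [-1.33, -2.72], [1.22, 1.27], [0.26, 0.77]]
0.04 [0.58502035 0.09449414 0.10011638] [[0.11, 0.74], [-1.04, -2.14], [-0.05, 1.32], [0.95, 0.04]]
[[ 0.56634005 -0.15072674  0.04      ]
 [ 0.56741454 -0.18683943  0.04      ]
 [ 0.46990074 -0.19194981  0.04      ]
 [ 0.46826659 -0.15426559  0.04      ]] [np.float64(0.09813728704141303), np.float64(0.036128675118701506), np.float64(0.09764761317305741), np.float64(0.03771962741923049)]
block [ 0.51800347 -0.17093908  0.04315135] [[-0.94, -0.34], [0.91, -0.69], [0.57, 0.47], [-0.54, 0.53]]
baren disc [[ 0.46260162 -0.32353012  0.022     ]] [[ 0.46275907 -0.3250082   0.011     ]] top [[ 0.46286036 -0.32429647  0.129     ]]
```

View pics/c3.png

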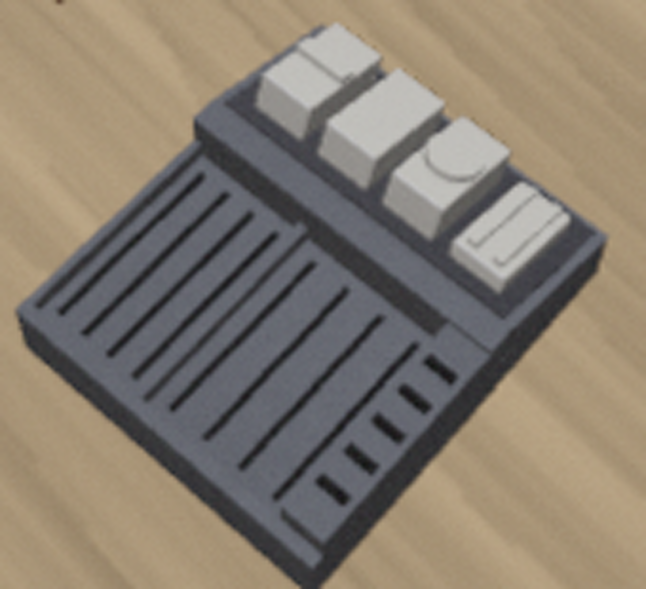

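The scene crop gives the key order from +y: two ribs (latched, low), round pad, plain, cross. The round key is therefore at dryer y of about +22 mm. I'll fit the dryer pose using both cameras.

Run:
```python
from h import *
c1=lambda *q: np.array(q)/4.4+[210,138]
c3=lambda *q: np.array(q)/3.8+[225,245]
Lt=np.array([[.12,-.1,.046],[.12,.1,.046],[-.115,.1,.04],[-.115,-.1,.04]]); ut=c1((466,28),(50,82),(107,560),(519,517))
Ls=np.array([[.12,-.1,.046],[-.115,.1,.04]]); us=c3((20,315),(605,237))
# unknown: x,y,a, zback_left
def f(p):
    L=Lt.copy(); L[1,2]=p[3]
    L2=np.vstack([Ls,[.12,.1,p[3]]]); u2=np.vstack([us,c3((313,585))])
    return np.r_[(proj("top",place(p,L))-ut).ravel(),(proj("scene",place(p,L2))-u2).ravel()]
r=least_squares(f,[.585,.095,.1,.05]); p=r.x; print(p,r.fun.reshape(-1,2).round(2).tolist())
def loc(P): 
    d=np.atleast_2d(P)[:,:2]-p[:2]; c,s=np.cos(p[2]),np.sin(p[2]); return np.c_[c*d[:,0]+s*d[:,1],-s*d[:,0]+c*d[:,1]].round(4).tolist()
print("wall/slope edge ends z68",loc(ray("top",c1((85,377),(487,330)),.068)))
print("wall ends scene",loc(ray("scene",c3((195,118),(490,350)),.068)))
print("divider z46 top",loc(ray("top",c1((308,65),(340,300)),.046)),"scene",loc(ray("scene",c3((150,400),(303,228)),.046)))
print("pad scene",loc(ray("scene",c3((453,157)),.054+.0248+.005)), "keys top img", loc(ray("top",c1((153,459),(245,453),(340,442),(436,431)),.079)))
print("inner back edge floor",loc(ray("top",c1((210,85),(385,60)),.034)))
print("slot ends floor z34",loc(ray("top",c1((445,72),(467,288),(143,105),(162,324)),.034)))
```

```text
[0.58735112 0.09678632 0.09825379 0.03692967] [[-0.88, -0.23], [1.33, 0.57], [-1.25, 0.61], [0.19, -0.96], [-1.42, 0.25], [0.91, 0.66], [0.17, -1.37]]
wall/slope edge ends z68 [[-0.0305, 0.0927], [-0.0314, -0.0952]]
wall ends scene [[-0.0157, -0.1007], [-0.0142, 0.0975]]
divider z46 top [[0.1109, -0.0243], [-0.0046, -0.0271]] scene [[0.1078, -0.0174], [-0.0129, -0.0228]]
pad scene [[-0.079, 0.0211]] keys top img [[-0.0738, 0.0628], [-0.0761, 0.0206], [-0.0763, -0.023], [-0.0766, -0.067]]
inner back edge floor [[0.1111, 0.0255], [0.1125, -0.0607]]
slot ends floor z34 [[0.1029, -0.089], [-0.004, -0.0874], [0.1053, 0.0591], [-0.0033, 0.0608]]
```

```bash
cat >> h.py <<'E'
D=(.5873,.0968,.098)
def rel(xyz,yaw):
    s=get_state(); M=R.from_rotvec(s["tool_rot"]); T=R.from_euler('z',yaw)*R.from_euler('x',np.pi)
    print("t%.2f pos"%s["time"],np.round(s["position"],4),"F",np.round(s["ft_force"],1),"w%.3f"%s["grip_width"],
      "mm",np.round(1000*M.inv().apply(np.array(xyz)-s["position"]),1),"dr",np.round((M.inv()*T).as_rotvec(),3))
E
python3 - <<'E'
from h import *
print("pocketB",place(D,[.053,-.06,0]),"pocketR",place(D,[.053,.027,0]),"pad",place(D,[-.0785,.022,0]))
print("bottle",ray("top",[[403,160]],0.0), ray("top",[[413,133]],.2),ray("scene",[[190,265]],0))
rel([.518,-.171,.24],.043)
E
```

```text
pocketB [[0.64591629 0.04227358 0.        ]] pocketR [[0.63740393 0.12885614 0.        ]] pad [[0.5070241  0.11101375 0.        ]]
bottle [[ 0.69045397 -0.1814637   0.        ]] [[ 0.67941568 -0.16903827  0.2       ]] [[ 0.67540972 -0.18654285  0.        ]]
t0.10 pos [ 0.2462 -0.6011  0.2386] F [-0.4  1.  -0.7] w0.999 mm [ 414.6 -294.9   -1. ] dr [-0.002  0.     0.346]
```

send_rows(
  xyz=[
    [15,-11,0],
    [50,-36,0],
    [87,-62,0],
    [123,-88,0],
    [158,-113,0],
    [194,-138,0],
    [230,-163,0],
    [265,-189,0],
    [301,-214,0],
    [336,-239,0],
  ],
  dr=[
    [0,0,0.03],
    [0,0,0.06],
    [0,0,0.1],
    [0,0,0.14],
    [0,0,0.18],
    [0,0,0.22],
    [0,0,0.26],
    [0,0,0.3],
    [0,0,0.33],
    [0,0,0.346],
  ],
  jaw=70,
  grip_force=20,
)

```text
time: 0.93
position: [0.4571, -0.2668, 0.2394]
tool_rot: [3.141, 0.065, -0.0]
ft_force: [0.5, -0.1, 0.4]
grip_width: 0.803
grip_force: 0.0
```

```bash
python3 -c "
from h import *
rel([.518,-.171,.09],.043)"
```

```text
t0.93 pos [ 0.4571 -0.2668  0.2394] F [ 0.5 -0.1  0.4] w0.803 mm [ 64.8 -93.3 149.3] dr [ 0.     0.    -0.002]
```

send_rows(
  xyz=[
    [15,-22,0],
    [35,-50,0],
    [50,-72,15],
    [55,-79,35],
    [55,-79,60],
    [55,-79,85],
    [55,-79,110],
    [55,-79,130],
    [55,-79,140],
    [55,-79,140],
  ],
  dr=[
    [0,0,0],
    [0,0,0],
    [0,0,0],
    [0,0,0],
    [0,0,0],
    [0,0,0],
    [0,0,0],
    [0,0,0],
    [0,0,0],
    [0,0,0],
  ],
)

```text
time: 1.77
position: [0.5062, -0.1869, 0.0968]
tool_rot: [-3.139, -0.067, 0.008]
ft_force: [0.2, -0.4, 0.3]
grip_width: 0.805
grip_force: 0.0
```

```bash
python3 -c "
from h import *
rel([.518,-.171,.033],.043)"
```

```text
t1.77 pos [ 0.5062 -0.1869  0.0968] F [ 0.2 -0.4  0.3] w0.805 mm [ 12.7 -15.2  63.8] dr [-0.002  0.005 -0.   ]
```

send_rows(
  xyz=[
    [6,-8,5],
    [13,-15,10],
    [13,-15,20],
    [13,-15,30],
    [13,-15,40],
    [13,-15,50],
    [13,-15,58],
    [13,-15,64],
    [13,-15,64],
    [13,-15,64],
  ],
  dr=[
    [0,0,0],
    [0,0,0],
    [0,0,0],
    [0,0,0],
    [0,0,0],
    [0,0,0],
    [0,0,0],
    [0,0,0],
    [0,0,0],
    [0,0,0],
  ],
)

```text
time: 2.6
position: [0.5203, -0.1721, 0.0351]
tool_rot: [-3.141, -0.067, 0.001]
ft_force: [-0.2, -0.3, 0.2]
grip_width: 0.805
grip_force: 0.0
```

```bash
python3 -c "
from h import *
rel([.518,-.171,.033],.043)"
```

```text
t2.60 pos [ 0.5203 -0.1721  0.0351] F [-0.2 -0.3  0.2] w0.805 mm [-2.3 -1.2  2.1] dr [-0.     0.001 -0.   ]
```

Now I'll close on the block. Two moves: close, then lift.

send_rows(
  xyz=[
    [-2,-1,2],
    [-2,-1,2],
    [-2,-1,2],
    [-2,-1,2],
    [-2,-1,2],
    [-2,-1,2],
    [-2,-1,2],
    [-2,-1,2],
    [-2,-1,2],
    [-2,-1,2],
  ],
  dr=[
    [0,0,0],
    [0,0,0],
    [0,0,0],
    [0,0,0],
    [0,0,0],
    [0,0,0],
    [0,0,0],
    [0,0,0],
    [0,0,0],
    [0,0,0],
  ],
  jaw=30,
  grip_force=25,
)

```text
time: 3.43
position: [0.5188, -0.1712, 0.0338]
tool_rot: [3.141, 0.067, 0.001]
ft_force: [-0.1, -0.0, 2.4]
grip_width: 0.46
grip_force: 24.9
```

send_rows(
  xyz=[
    [0,0,-4],
    [0,0,-12],
    [0,0,-25],
    [0,0,-42],
    [0,0,-60],
    [0,0,-80],
    [0,0,-100],
    [0,0,-120],
    [0,0,-135],
    [0,0,-140],
  ],
  dr=[
    [0,0,0],
    [0,0,0],
    [0,0,0],
    [0,0,0],
    [0,0,0],
    [0,0,0],
    [0,0,0],
    [0,0,0],
    [0,0,0],
    [0,0,0],
  ],
)

```text
time: 4.27
position: [0.5202, -0.1714, 0.1775]
tool_rot: [3.138, 0.067, 0.008]
ft_force: [0.5, -0.2, -1.9]
grip_width: 0.459
grip_force: 24.9
```

```bash
python3 -c "
from h import *
rel([.646,.0423,.17],.098)"
```

```text
t4.27 pos [ 0.5202 -0.1714  0.1775] F [ 0.5 -0.2 -1.9] w0.459 mm [ 134.8 -208.1    7.7] dr [ 0.003 -0.005 -0.055]
```

send_rows(
  xyz=[
    [6,-9,-5],
    [20,-30,-10],
    [36,-56,-10],
    [54,-84,-10],
    [72,-112,-10],
    [90,-140,-10],
    [108,-167,-10],
    [123,-190,-5],
    [132,-204,0],
    [135,-208,0],
  ],
  dr=[
    [0,0,0],
    [0,0,0],
    [0,0,-0.01],
    [0,0,-0.02],
    [0,0,-0.03],
    [0,0,-0.04],
    [0,0,-0.05],
    [0,0,-0.055],
    [0,0,-0.055],
    [0,0,-0.055],
  ],
)

```text
time: 5.1
position: [0.644, 0.0483, 0.1714]
tool_rot: [-3.134, -0.163, 0.005]
ft_force: [-0.8, 0.4, -1.5]
grip_width: 0.458
grip_force: 24.9
```

Run:
```python
from h import *
cv2.imwrite("pics/t1.png",cv2.resize(cv2.cvtColor(get_image("scene"),cv2.COLOR_RGB2BGR)[200:400,200:440],None,fx=3,fy=3))
rel([.646,.0423,.073],.098)
```

```text
t5.15 pos [0.6441 0.0469 0.1719] F [ 1.4  1.  -1.1] w0.457 mm [ 1.6  5.1 98.8] dr [-0.003  0.003  0.005]
```

View pics/t1.png

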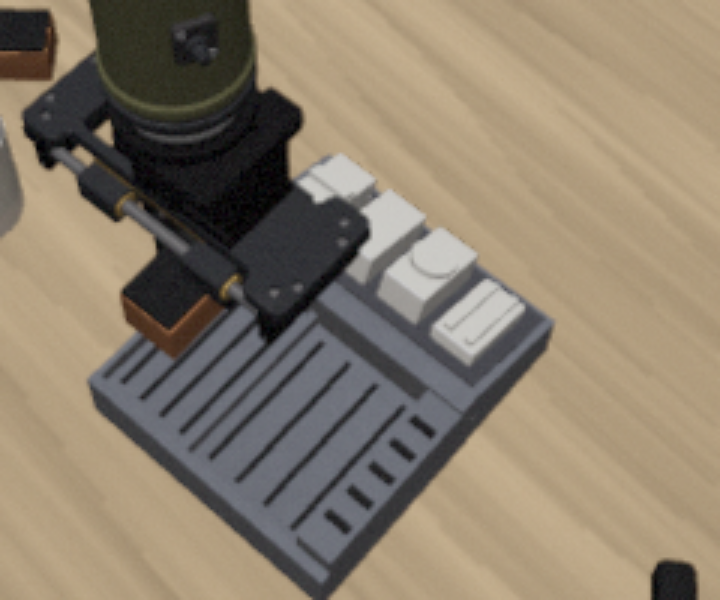

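send_rows(
  xyz=[
    [1,3,4],
    [2,5,14],
    [2,5,27],
    [2,5,41],
    [2,5,55],
    [2,5,68],
    [2,5,80],
    [2,5,90],
    [2,5,96],
    [2,5,98],
  ],
  dr=[
    [0,0,0],
    [0,0,0],
    [0,0,0],
    [0,0,0],
    [0,0,0],
    [0,0,0],
    [0,0,0],
    [0,0,0],
    [0,0,0],
    [0,0,0],
  ],
)

```text
time: 5.98
position: [0.6462, 0.0377, 0.0739]
tool_rot: [-3.138, -0.154, 0.003]
ft_force: [0.2, -0.3, -0.9]
grip_width: 0.459
grip_force: 24.9
```

Run:
```python
from h import *
rel([.646,.0423,.0675],.098)
```

```text
t5.98 pos [0.6462 0.0377 0.0739] F [ 0.2 -0.3 -0.9] w0.459 mm [ 0.2 -4.6  6.4] dr [-0.     0.002 -0.   ]
```

send_rows(
  xyz=[
    [0,-2,0],
    [0,-4.5,0],
    [0,-4.5,1],
    [0,-4.5,2],
    [0,-4.5,3],
    [0,-4.5,4],
    [0,-4.5,5],
    [0,-4.5,6],
    [0,-4.5,6],
    [0,-4.5,6],
  ],
  dr=[
    [0,0,0],
    [0,0,0],
    [0,0,0],
    [0,0,0],
    [0,0,0],
    [0,0,0],
    [0,0,0],
    [0,0,0],
    [0,0,0],
    [0,0,0],
  ],
)

```text
time: 6.82
position: [0.6465, 0.0421, 0.0694]
tool_rot: [3.138, 0.153, -0.0]
ft_force: [0.2, -0.1, -1.9]
grip_width: 0.458
grip_force: 24.9
```

send_rows(
  xyz=[
    [0,0,0.5],
    [0,0,1],
    [0,0,1.5],
    [0,0,2],
    [0,0,2],
    [0,0,2],
    [0,0,2],
    [0,0,2],
    [0,0,2],
    [0,0,2],
  ],
  dr=[
    [0,0,0],
    [0,0,0],
    [0,0,0],
    [0,0,0],
    [0,0,0],
    [0,0,0],
    [0,0,0],
    [0,0,0],
    [0,0,0],
    [0,0,0],
  ],
)

```text
time: 7.65
position: [0.6466, 0.0422, 0.0679]
tool_rot: [3.138, 0.154, 0.0]
ft_force: [-2.3, -0.5, 4.2]
grip_width: 0.461
grip_force: 24.9
```

Contact with the floor. Open a little, then rise.

send_rows(
  xyz=[
    [0,0,0],
    [0,0,0],
    [0,0,0],
    [0,0,0],
    [0,0,0],
    [0,0,0],
    [0,0,0],
    [0,0,0],
    [0,0,0],
    [0,0,0],
  ],
  dr=[
    [0,0,0],
    [0,0,0],
    [0,0,0],
    [0,0,0],
    [0,0,0],
    [0,0,0],
    [0,0,0],
    [0,0,0],
    [0,0,0],
    [0,0,0],
  ],
  jaw=54,
)

```text
time: 8.48
position: [0.6466, 0.0421, 0.0675]
tool_rot: [3.138, 0.153, 0.0]
ft_force: [0.0, 0.1, 0.1]
grip_width: 0.616
grip_force: 0.0
```

send_rows(
  xyz=[
    [0,0,-4],
    [0,0,-14],
    [0,0,-30],
    [0,0,-50],
    [0,0,-72],
    [0,0,-95],
    [0,0,-120],
    [0,0,-145],
    [0,0,-165],
    [0,0,-172],
  ],
  dr=[
    [0,0,0],
    [0,0,0],
    [0,0,0],
    [0,0,0],
    [0,0,0],
    [0,0,0],
    [0,0,0],
    [0,0,0],
    [0,0,0],
    [0,0,0],
  ],
  jaw=70,
)

```text
time: 9.32
position: [0.6482, 0.0428, 0.2446]
tool_rot: [3.138, 0.154, 0.011]
ft_force: [0.9, -0.1, 0.6]
grip_width: 0.808
grip_force: 0.0
```

Run:
```python
from h import *
# bases of both barens for clearance check
print(ray("top",np.array([[640,270]])/4.3+[380,165],.022))
rel([.463,-.324,.24],.043)
```

```text
[[ 0.53152126 -0.43454298  0.022     ]]
t9.32 pos [0.6482 0.0428 0.2446] F [ 0.9 -0.1  0.6] w0.808 mm [-220.2  346.9    3.3] dr [ 0.    -0.007  0.055]
```

send_rows(
  xyz=[
    [-9,14,0],
    [-29,45,0],
    [-50,78,0],
    [-71,111,0],
    [-92,145,0],
    [-113,178,0],
    [-134,211,0],
    [-155,244,0],
    [-176,277,0],
    [-195,307,0],
  ],
  dr=[
    [0,0,0],
    [0,0,0],
    [0,0,0],
    [0,0,0],
    [0,0,0],
    [0,0,0],
    [0,0,0],
    [0,0,0],
    [0,0,0],
    [0,0,0],
  ],
)

```text
time: 10.15
position: [0.4807, -0.2845, 0.2395]
tool_rot: [3.137, 0.152, -0.001]
ft_force: [0.5, -0.5, -0.5]
grip_width: 0.809
grip_force: 0.0
```

send_rows(
  xyz=[
    [-13,21,0],
    [-21,33,0],
    [-24,38,0],
    [-25,40,0],
    [-25,40,0],
    [-25,40,0],
    [-25,40,0],
    [-25,40,0],
    [-25,40,0],
    [-25,40,0],
  ],
  dr=[
    [0,0,0],
    [0,0,0],
    [0,0,0],
    [0,0,0],
    [0,0,0],
    [0,0,0],
    [0,0,0],
    [0,0,0],
    [0,0,0],
    [0,0,0],
  ],
)

```text
time: 10.98
position: [0.4618, -0.3241, 0.2396]
tool_rot: [3.138, 0.155, 0.0]
ft_force: [-0.9, -0.3, -0.5]
grip_width: 0.801
grip_force: 0.0
```

Run:
```python
from h import *
cv2.imwrite("pics/t2.png",cv2.cvtColor(get_image("scene"),cv2.COLOR_RGB2BGR))
rel([.463,-.324,.085],.098)
```

```text
t11.03 pos [ 0.4617 -0.3243  0.2396] F [-0.1 -0.1 -1.3] w0.804 mm [ 1.300e+00 -1.000e-01  1.546e+02] dr [0. 0. 0.]
```

View pics/t2.png

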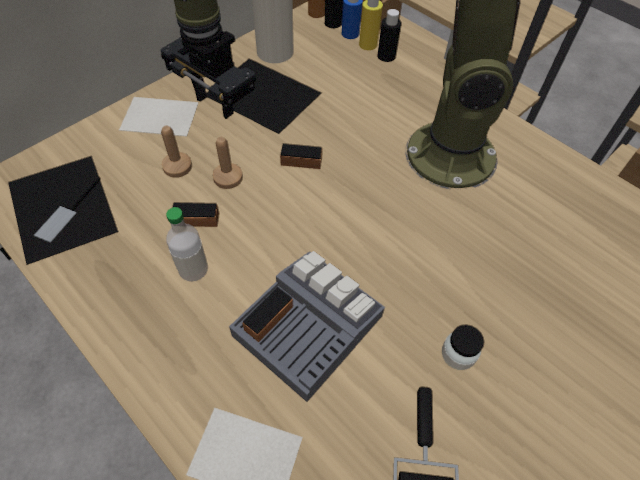

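The block lies in the narrow pocket at (268,315), flat and lengthwise. The fingers are above the left baren at (225,145).

send_rows(
  xyz=[
    [1,0,5],
    [1,0,18],
    [1,0,36],
    [1,0,56],
    [1,0,76],
    [1,0,96],
    [1,0,116],
    [1,0,134],
    [1,0,148],
    [1,0,155],
  ],
  dr=[
    [0,0,0],
    [0,0,0],
    [0,0,0],
    [0,0,0],
    [0,0,0],
    [0,0,0],
    [0,0,0],
    [0,0,0],
    [0,0,0],
    [0,0,0],
  ],
)

```text
time: 11.87
position: [0.4612, -0.3237, 0.082]
tool_rot: [-3.136, -0.153, 0.004]
ft_force: [-0.6, -0.1, 0.1]
grip_width: 0.805
grip_force: 0.0
```

send_rows(
  xyz=[
    [0,0,0],
    [0,0,0],
    [0,0,0],
    [0,0,0],
    [0,0,0],
    [0,0,0],
    [0,0,0],
    [0,0,0],
    [0,0,0],
    [0,0,0],
  ],
  dr=[
    [0,0,0],
    [0,0,0],
    [0,0,0],
    [0,0,0],
    [0,0,0],
    [0,0,0],
    [0,0,0],
    [0,0,0],
    [0,0,0],
    [0,0,0],
  ],
  jaw=18,
  grip_force=35,
)

```text
time: 12.7
position: [0.4627, -0.3246, 0.0849]
tool_rot: [3.138, 0.154, 0.0]
ft_force: [-0.7, 0.3, 1.6]
grip_width: 0.312
grip_force: 35.0
```

send_rows(
  xyz=[
    [0,0,-4],
    [0,0,-12],
    [0,0,-25],
    [0,0,-40],
    [0,0,-56],
    [0,0,-72],
    [0,0,-90],
    [0,0,-105],
    [0,0,-116],
    [0,0,-120],
  ],
  dr=[
    [0,0,0],
    [0,0,0],
    [0,0,0],
    [0,0,0],
    [0,0,0],
    [0,0,0],
    [0,0,0],
    [0,0,0],
    [0,0,0],
    [0,0,0],
  ],
)

```text
time: 13.53
position: [0.4634, -0.3251, 0.2074]
tool_rot: [3.135, 0.153, 0.005]
ft_force: [-0.1, 0.0, -2.9]
grip_width: 0.312
grip_force: 35.0
```

Run:
```python
from h import *
rel([.6374,.1289,.205],.098)
```

```text
t13.53 pos [ 0.4634 -0.3251  0.2074] F [-0.1  0.  -2.9] w0.312 mm [ 217.4 -434.8    1.8] dr [ 0.003 -0.003 -0.   ]
```

send_rows(
  xyz=[
    [4,-8,0],
    [13,-26,0],
    [26,-52,0],
    [40,-80,0],
    [55,-110,0],
    [70,-140,0],
    [85,-170,0],
    [100,-200,0],
    [115,-230,0],
    [130,-260,0],
  ],
  dr=[
    [0,0,0],
    [0,0,0],
    [0,0,0],
    [0,0,0],
    [0,0,0],
    [0,0,0],
    [0,0,0],
    [0,0,0],
    [0,0,0],
    [0,0,0],
  ],
)

```text
time: 14.37
position: [0.566, -0.0506, 0.2034]
tool_rot: [-3.137, -0.154, 0.003]
ft_force: [1.3, -0.1, -2.9]
grip_width: 0.31
grip_force: 35.0
```

send_rows(
  xyz=[
    [15,-30,0],
    [30,-60,0],
    [45,-90,0],
    [59,-117,0],
    [71,-141,0],
    [80,-160,0],
    [86,-170,0],
    [88,-174,0],
    [88,-174,0],
    [88,-174,0],
  ],
  dr=[
    [0,0,0],
    [0,0,0],
    [0,0,0],
    [0,0,0],
    [0,0,0],
    [0,0,0],
    [0,0,0],
    [0,0,0],
    [0,0,0],
    [0,0,0],
  ],
)

```text
time: 15.2
position: [0.6368, 0.127, 0.2039]
tool_rot: [3.136, 0.151, -0.002]
ft_force: [-0.5, -0.9, -3.2]
grip_width: 0.314
grip_force: 35.0
```

Run:
```python
from h import *
cv2.imwrite("pics/t3.png",cv2.resize(cv2.cvtColor(get_image("scene"),cv2.COLOR_RGB2BGR)[150:400,200:440],None,fx=2.4,fy=2.4))
rel([.6374,.1289,.123],.098)
```

```text
t15.25 pos [0.6369 0.1264 0.2041] F [-0.6  0.2 -3.4] w0.313 mm [ 0.8 -2.6 81.1] dr [ 0.002  0.001 -0.003]
```

View pics/t3.png

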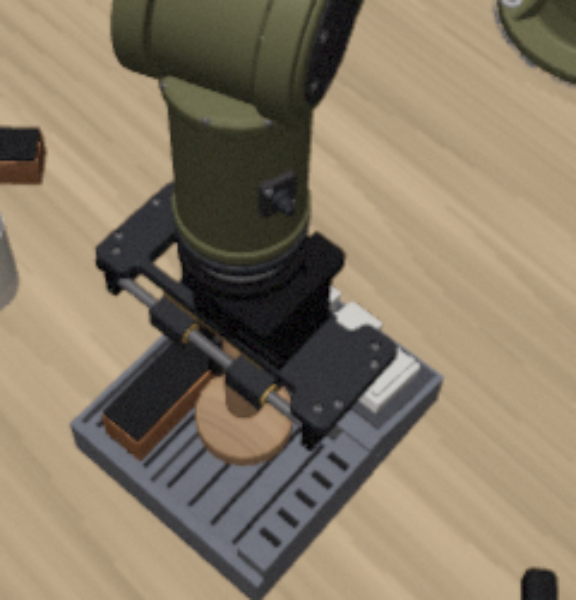

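The baren hangs upright over the wide pocket, with the disc at about (245,420) in the crop. Lowering it.

send_rows(
  xyz=[
    [0,-1,4],
    [1,-2,12],
    [1,-2,23],
    [1,-2,35],
    [1,-2,47],
    [1,-2,58],
    [1,-2,68],
    [1,-2,75],
    [1,-2,79],
    [1,-2,80],
  ],
  dr=[
    [0,0,0],
    [0,0,0],
    [0,0,0],
    [0,0,0],
    [0,0,0],
    [0,0,0],
    [0,0,0],
    [0,0,0],
    [0,0,0],
    [0,0,0],
  ],
)

```text
time: 16.08
position: [0.6374, 0.1307, 0.1234]
tool_rot: [3.138, 0.154, -0.002]
ft_force: [-0.5, 0.3, -2.4]
grip_width: 0.312
grip_force: 35.0
```

send_rows(
  xyz=[
    [0,0,0],
    [0,0,0.5],
    [0,0,1],
    [0,0,1.5],
    [0,0,2],
    [0,0,2.5],
    [0,0,3],
    [0,0,3],
    [0,0,3],
    [0,0,3],
  ],
  dr=[
    [0,0,0],
    [0,0,0],
    [0,0,0],
    [0,0,0],
    [0,0,0],
    [0,0,0],
    [0,0,0],
    [0,0,0],
    [0,0,0],
    [0,0,0],
  ],
)

```text
time: 16.92
position: [0.6379, 0.1308, 0.1215]
tool_rot: [3.138, 0.154, 0.0]
ft_force: [-0.6, -0.3, -2.7]
grip_width: 0.316
grip_force: 35.0
```

send_rows(
  xyz=[
    [0,1,0],
    [0,1.5,0],
    [0,1.5,0.5],
    [0,1.5,1],
    [0,1.5,1.5],
    [0,1.5,2],
    [0,1.5,2],
    [0,1.5,2],
    [0,1.5,2],
    [0,1.5,2],
  ],
  dr=[
    [0,0,0],
    [0,0,0],
    [0,0,0],
    [0,0,0],
    [0,0,0],
    [0,0,0],
    [0,0,0],
    [0,0,0],
    [0,0,0],
    [0,0,0],
  ],
)

```text
time: 17.75
position: [0.638, 0.1293, 0.1195]
tool_rot: [3.138, 0.154, 0.0]
ft_force: [0.2, 0.2, -3.7]
grip_width: 0.313
grip_force: 35.0
```

send_rows(
  xyz=[
    [0,0,0.5],
    [0,0,1],
    [0,0,1.5],
    [0,0,1.5],
    [0,0,1.5],
    [0,0,1.5],
    [0,0,1.5],
    [0,0,1.5],
    [0,0,1.5],
    [0,0,1.5],
  ],
  dr=[
    [0,0,0],
    [0,0,0],
    [0,0,0],
    [0,0,0],
    [0,0,0],
    [0,0,0],
    [0,0,0],
    [0,0,0],
    [0,0,0],
    [0,0,0],
  ],
)

```text
time: 18.58
position: [0.6382, 0.1293, 0.119]
tool_rot: [3.138, 0.153, 0.001]
ft_force: [-3.0, -1.4, 5.7]
grip_width: 0.315
grip_force: 35.0
```

send_rows(
  xyz=[
    [0,0,0],
    [0,0,0],
    [0,0,0],
    [0,0,0],
    [0,0,0],
    [0,0,0],
    [0,0,0],
    [0,0,0],
    [0,0,0],
    [0,0,0],
  ],
  dr=[
    [0,0,0],
    [0,0,0],
    [0,0,0],
    [0,0,0],
    [0,0,0],
    [0,0,0],
    [0,0,0],
    [0,0,0],
    [0,0,0],
    [0,0,0],
  ],
  jaw=60,
)

```text
time: 19.42
position: [0.6381, 0.1293, 0.118]
tool_rot: [3.138, 0.154, 0.0]
ft_force: [0.7, -0.2, -0.3]
grip_width: 0.692
grip_force: 0.0
```

send_rows(
  xyz=[
    [0,0,-4],
    [0,0,-14],
    [0,0,-28],
    [0,0,-44],
    [0,0,-60],
    [0,0,-76],
    [0,0,-92],
    [0,0,-106],
    [0,0,-116],
    [0,0,-120],
  ],
  dr=[
    [0,0,0],
    [0,0,0],
    [0,0,0],
    [0,0,0],
    [0,0,0],
    [0,0,0],
    [0,0,0],
    [0,0,0],
    [0,0,0],
    [0,0,0],
  ],
)

```text
time: 20.25
position: [0.639, 0.1298, 0.2414]
tool_rot: [-3.137, -0.154, -0.007]
ft_force: [0.9, -0.4, 0.8]
grip_width: 0.69
grip_force: 0.0
```

```bash
cat >> h.py <<'E'
def relt(h,tilt=-.3,local=(-.0695,.022,.054),yaw=.098):
    n=np.array([-.296,0,.955]); P=place(D,np.array(local)+n*h)[0]
    s=get_state(); M=R.from_rotvec(s["tool_rot"]); T=R.from_euler('z',yaw)*R.from_euler('y',tilt)*R.from_euler('x',np.pi)
    print("t%.2f pos"%s["time"],np.round(s["position"],4),"F",np.round(s["ft_force"],1),"tgt",P.round(4),
      "mm",np.round(1000*M.inv().apply(P-s["position"]),1),"dr",np.round((M.inv()*T).as_rotvec(),3),"q",np.round(s["joint_positions"],2))
E
python3 - <<'E'
from h import *
cv2.imwrite("pics/t4.png",cv2.resize(cv2.cvtColor(get_image("top"),cv2.COLOR_RGB2BGR)[130:280,200:350],None,fx=4,fy=4))
relt(.128)
relt(.068)
E
```

```text
t20.30 pos [0.6389 0.1297 0.2409] F [-0.4 -0.9  0.7] tgt [0.4783 0.1082 0.1762] mm [-162.2    5.8   64. ] dr [-0.     0.296 -0.   ] q [ 0.21  0.38 -0.59  1.43  0.21  1.39 -1.86]
t20.30 pos [0.6389 0.1297 0.2409] F [-0.4 -0.9  0.7] tgt [0.4959 0.1099 0.1189] mm [-144.7    5.8  121.4] dr [-0.     0.296 -0.   ] q [ 0.21  0.38 -0.59  1.43  0.21  1.39 -1.86]
```

send_rows(
  xyz=[
    [-7,0,0],
    [-24,1,0],
    [-47,2,0],
    [-72,3,0],
    [-97,4,0],
    [-120,5,0],
    [-140,6,0],
    [-154,6,0],
    [-161,6,0],
    [-162,6,0],
  ],
  dr=[
    [0,0,0],
    [0,0,0],
    [0,0,0],
    [0,0.03,0],
    [0,0.07,0],
    [0,0.12,0],
    [0,0.18,0],
    [0,0.24,0],
    [0,0.28,0],
    [0,0.297,0],
  ],
  jaw=0,
)

```text
time: 21.13
position: [0.4744, 0.1065, 0.2366]
tool_rot: [-3.092, -0.15, -0.462]
ft_force: [0.1, -0.3, -0.2]
grip_width: 0.041
grip_force: 0.0
```

send_rows(
  xyz=[
    [0,0,0],
    [0,0,0],
    [0,0,0],
    [0,0,0],
    [0,0,0],
    [0,0,0],
    [0,0,0],
    [0,0,0],
    [0,0,0],
    [0,0,0],
  ],
  dr=[
    [0,0,0],
    [0,0,0],
    [0,0,0],
    [0,0,0],
    [0,0,0],
    [0,0,0],
    [0,0,0],
    [0,0,0],
    [0,0,0],
    [0,0,0],
  ],
)

```text
time: 21.97
position: [0.4774, 0.1075, 0.238]
tool_rot: [-3.089, -0.151, -0.462]
ft_force: [0.4, 0.5, 0.4]
grip_width: 0.003
grip_force: 0.0
```

Run:
```python
from h import *
cv2.imwrite("pics/t5.png",cv2.resize(cv2.cvtColor(get_image("scene"),cv2.COLOR_RGB2BGR)[190:400,215:435],None,fx=2.8,fy=2.8))
relt(.128)
relt(.068)
```

```text
t22.02 pos [0.4774 0.1075 0.238 ] F [ 0.4  0.2 -0.6] tgt [0.4783 0.1082 0.1762] mm [-17.2  -0.6  59.4] dr [ 0.     0.003 -0.   ] q [ 0.36 -0.26 -0.57  2.05 -0.12  1.02 -1.65]
t22.02 pos [0.4774 0.1075 0.238 ] F [ 0.4  0.2 -0.6] tgt [0.4959 0.1099 0.1189] mm [-17.   -0.6 119.3] dr [ 0.     0.003 -0.   ] q [ 0.36 -0.26 -0.57  2.05 -0.12  1.02 -1.65]
```

View pics/t5.png

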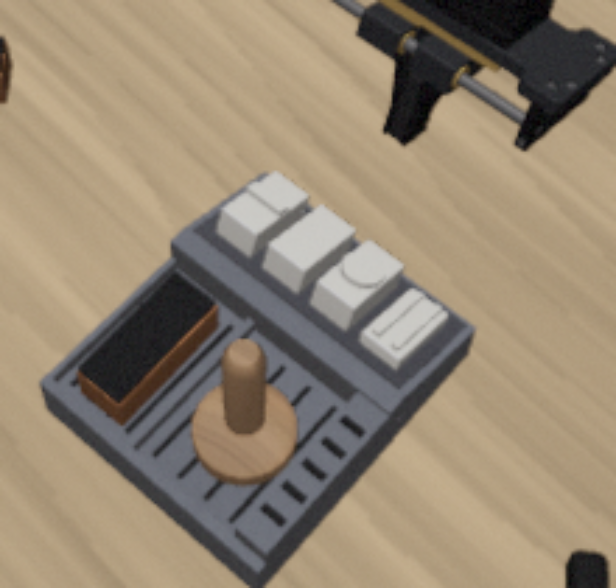

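Block and baren are both seated: block at (150,345), baren upright at (245,420). The ribs key is still low. Approaching the round pad along its axis.

send_rows(
  xyz=[
    [-2,0,4],
    [-5,0,14],
    [-9,-0.5,30],
    [-12,-0.5,46],
    [-14,-0.5,62],
    [-16,-0.5,78],
    [-17,-0.5,94],
    [-17,-0.5,107],
    [-17,-0.5,116],
    [-17,-0.5,119],
  ],
  dr=[
    [0,0,0],
    [0,0,0],
    [0,0,0],
    [0,0,0],
    [0,0,0],
    [0,0,0],
    [0,0,0],
    [0,0,0],
    [0,0,0],
    [0,0,0],
  ],
)

```text
time: 22.85
position: [0.4947, 0.1096, 0.117]
tool_rot: [-3.09, -0.151, -0.457]
ft_force: [-0.9, -0.3, 0.9]
grip_width: 0.004
grip_force: 0.0
```

send_rows(
  xyz=[
    [0,0,0],
    [0,0,0],
    [0,0,0],
    [0,0,0],
    [0,0,0],
    [0,0,0],
    [0,0,0],
    [0,0,0],
    [0,0,0],
    [0,0,0],
  ],
  dr=[
    [0,0,0],
    [0,0,0],
    [0,0,0],
    [0,0,0],
    [0,0,0],
    [0,0,0],
    [0,0,0],
    [0,0,0],
    [0,0,0],
    [0,0,0],
  ],
)

```text
time: 23.68
position: [0.4958, 0.1098, 0.1192]
tool_rot: [-3.089, -0.151, -0.462]
ft_force: [0.3, 0.6, -0.2]
grip_width: 0.007
grip_force: 0.0
```

Run:
```python
from h import *
cv2.imwrite("pics/t6.png",cv2.resize(cv2.cvtColor(get_image("scene"),cv2.COLOR_RGB2BGR)[210:350,260:420],None,fx=4,fy=4))
relt(.048)
```

```text
t23.73 pos [0.4958 0.1098 0.1192] F [0.6 0.3 0.2] tgt [0.5018 0.1105 0.0998] mm [ 0.1 -0.2 20.3] dr [ 0.     0.003 -0.   ] q [ 0.37 -0.07 -0.65  2.16  0.02  0.74 -1.78]
```

View pics/t6.png

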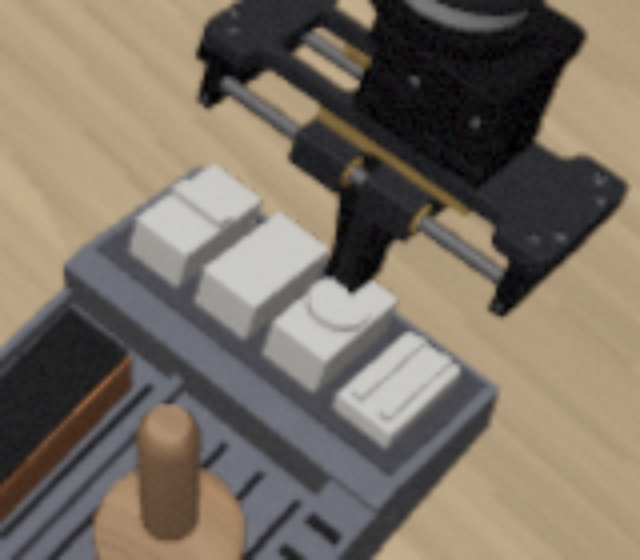

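send_rows(
  xyz=[
    [0,0,3],
    [0,0,7],
    [0,0,11],
    [0,0,14],
    [0,0,16],
    [0,0,18],
    [0,0,19],
    [0,0,20],
    [0,0,21],
    [0,0,22],
  ],
  dr=[
    [0,0,0],
    [0,0,0],
    [0,0,0],
    [0,0,0],
    [0,0,0],
    [0,0,0],
    [0,0,0],
    [0,0,0],
    [0,0,0],
    [0,0,0],
  ],
)

```text
time: 24.57
position: [0.5022, 0.1104, 0.0982]
tool_rot: [-3.089, -0.151, -0.462]
ft_force: [-1.5, -0.7, 0.1]
grip_width: 0.003
grip_force: 0.5
```

send_rows(
  xyz=[
    [0,0,0.5],
    [0,0,1],
    [0,0,1.5],
    [0,0,2],
    [0,0,2.5],
    [0,0,3],
    [0,0,3.5],
    [0,0,4],
    [0,0,4],
    [0,0,4],
  ],
  dr=[
    [0,0,0],
    [0,0,0],
    [0,0,0],
    [0,0,0],
    [0,0,0],
    [0,0,0],
    [0,0,0],
    [0,0,0],
    [0,0,0],
    [0,0,0],
  ],
)

```text
time: 25.4
position: [0.5035, 0.1105, 0.0944]
tool_rot: [-3.089, -0.151, -0.462]
ft_force: [-1.0, 0.4, 0.7]
grip_width: 0.005
grip_force: 0.4
```

send_rows(
  xyz=[
    [0,0,0.5],
    [0,0,1],
    [0,0,1.5],
    [0,0,2],
    [0,0,2.5],
    [0,0,3],
    [0,0,3],
    [0,0,3],
    [0,0,3],
    [0,0,3],
  ],
  dr=[
    [0,0,0],
    [0,0,0],
    [0,0,0],
    [0,0,0],
    [0,0,0],
    [0,0,0],
    [0,0,0],
    [0,0,0],
    [0,0,0],
    [0,0,0],
  ],
)

```text
time: 26.23
position: [0.5043, 0.1106, 0.0917]
tool_rot: [-3.089, -0.151, -0.462]
ft_force: [-3.4, -0.3, 5.0]
grip_width: 0.007
grip_force: 2.8
```

Run:
```python
from h import *
relt(.048)
```

```text
t26.23 pos [0.5043 0.1106 0.0917] F [-3.4 -0.3  5. ] tgt [0.5018 0.1105 0.0998] mm [-0.  -0.2 -8.5] dr [ 0.     0.003 -0.   ] q [ 0.36 -0.   -0.67  2.17  0.09  0.68 -1.84]
```

send_rows(
  xyz=[
    [0,0,0.5],
    [0,0,1],
    [0,0,1.5],
    [0,0,2],
    [0,0,2.5],
    [0,0,3],
    [0,0,3],
    [0,0,3],
    [0,0,3],
    [0,0,3],
  ],
  dr=[
    [0,0,0],
    [0,0,0],
    [0,0,0],
    [0,0,0],
    [0,0,0],
    [0,0,0],
    [0,0,0],
    [0,0,0],
    [0,0,0],
    [0,0,0],
  ],
)

```text
time: 27.07
position: [0.5053, 0.1107, 0.0886]
tool_rot: [-3.089, -0.151, -0.463]
ft_force: [-1.5, 0.6, 2.8]
grip_width: 0.005
grip_force: 1.6
```

send_rows(
  xyz=[
    [0,0,0.5],
    [0,0,1],
    [0,0,1.5],
    [0,0,2],
    [0,0,2.5],
    [0,0,2.5],
    [0,0,2.5],
    [0,0,2.5],
    [0,0,2.5],
    [0,0,2.5],
  ],
  dr=[
    [0,0,0],
    [0,0,0],
    [0,0,0],
    [0,0,0],
    [0,0,0],
    [0,0,0],
    [0,0,0],
    [0,0,0],
    [0,0,0],
    [0,0,0],
  ],
)

```text
time: 27.9
position: [0.506, 0.1108, 0.0863]
tool_rot: [-3.089, -0.151, -0.462]
ft_force: [-0.6, -0.8, 2.3]
grip_width: 0.006
grip_force: 1.1
```

send_rows(
  xyz=[
    [0,0,0.5],
    [0,0,1],
    [0,0,1.5],
    [0,0,2],
    [0,0,2.5],
    [0,0,2.5],
    [0,0,2.5],
    [0,0,2.5],
    [0,0,2.5],
    [0,0,2.5],
  ],
  dr=[
    [0,0,0],
    [0,0,0],
    [0,0,0],
    [0,0,0],
    [0,0,0],
    [0,0,0],
    [0,0,0],
    [0,0,0],
    [0,0,0],
    [0,0,0],
  ],
)

```text
time: 28.73
position: [0.5066, 0.1109, 0.0838]
tool_rot: [-3.089, -0.151, -0.462]
ft_force: [-0.9, 0.0, 0.3]
grip_width: 0.003
grip_force: 0.0
```

send_rows(
  xyz=[
    [0,0,0.5],
    [0,0,1],
    [0,0,1.5],
    [0,0,2],
    [0,0,2],
    [0,0,2],
    [0,0,2],
    [0,0,2],
    [0,0,2],
    [0,0,2],
  ],
  dr=[
    [0,0,0],
    [0,0,0],
    [0,0,0],
    [0,0,0],
    [0,0,0],
    [0,0,0],
    [0,0,0],
    [0,0,0],
    [0,0,0],
    [0,0,0],
  ],
)

```text
time: 29.57
position: [0.5071, 0.1109, 0.0827]
tool_rot: [-3.09, -0.151, -0.462]
ft_force: [-5.7, -1.2, 10.4]
grip_width: 0.005
grip_force: 6.2
```

send_rows(
  xyz=[
    [0,0,0.3],
    [0,0,0.6],
    [0,0,0.9],
    [0,0,1.2],
    [0,0,1.2],
    [0,0,1.2],
    [0,0,1.2],
    [0,0,1.2],
    [0,0,1.2],
    [0,0,1.2],
  ],
  dr=[
    [0,0,0],
    [0,0,0],
    [0,0,0],
    [0,0,0],
    [0,0,0],
    [0,0,0],
    [0,0,0],
    [0,0,0],
    [0,0,0],
    [0,0,0],
  ],
)

```text
time: 30.4
position: [0.5072, 0.1109, 0.0826]
tool_rot: [-3.091, -0.152, -0.461]
ft_force: [-15.8, -2.1, 23.4]
grip_width: 0.007
grip_force: 13.5
```

Force rose to 28 N with no travel, so this is the stop. Backing off along the tool axis.

send_rows(
  xyz=[
    [0,0,-2],
    [0,0,-5],
    [0,0,-10],
    [0,0,-17],
    [0,0,-25],
    [0,0,-34],
    [0,0,-44],
    [0,0,-54],
    [0,0,-62],
    [0,0,-65],
  ],
  dr=[
    [0,0,0],
    [0,0,0],
    [0,0,0],
    [0,0,0],
    [0,0,0],
    [0,0,0],
    [0,0,0],
    [0,0,0],
    [0,0,0],
    [0,0,0],
  ],
)

```text
time: 31.23
position: [0.4891, 0.1092, 0.1449]
tool_rot: [-3.089, -0.151, -0.466]
ft_force: [0.2, 0.5, -0.3]
grip_width: 0.006
grip_force: 0.0
```

send_rows(
  xyz=[
    [0,0,-3],
    [-2,0,-8],
    [-5,0,-15],
    [-8,0,-24],
    [-10,0,-32],
    [-10,0,-38],
    [-10,0,-40],
    [-10,0,-40],
    [-10,0,-40],
    [-10,0,-40],
  ],
  dr=[
    [0,0,0],
    [0,0,0],
    [0,0,0],
    [0,0,0],
    [0,0,0],
    [0,0,0],
    [0,0,0],
    [0,0,0],
    [0,0,0],
    [0,0,0],
  ],
)

```text
time: 32.07
position: [0.4673, 0.107, 0.1779]
tool_rot: [-3.089, -0.151, -0.461]
ft_force: [-0.0, -0.4, -0.7]
grip_width: 0.005
grip_force: 0.0
```

Run:
```python
from h import *
im=get_image("scene"); cv2.imwrite("pics/t7.png",cv2.cvtColor(im,cv2.COLOR_RGB2BGR))
g0=cv2.cvtColor(cv2.imread("pics/scene0.png"),cv2.COLOR_BGR2GRAY); g1=cv2.cvtColor(im,cv2.COLOR_RGB2GRAY)
# side wall / top brightness: profile along each key's up-axis, projected: predicted outline of each key up vs down
n=np.array([-.296,0,.955]); u=np.array([.955,0,.296])
for nm,y in(("ribs",.066),("round",.022),("plain",-.022),("cross",-.066)):
    for lab,g in(("before",g0),("after",g1)):
        # brightness along column of points at back(upslope) side face plane, heights above face
        pr=[]
        for h in np.arange(.0,.036,.003):
            q=np.array([[-.0695,y+d,.054] + u*.031 + n*h for d in(-.008,0,.008)])
            pr.append(int(np.mean([g[int(round(b)),int(round(a))] for a,b in proj("scene",place(D,q))])))
        print(nm,lab,pr)
rel([.48,.11,.18],.098)
```

```text
ribs before [69, 78, 126, 145, 147, 169, 187, 170, 179, 190, 191, 189]
ribs after [72, 83, 135, 153, 153, 153, 153, 155, 154, 164, 193, 193]
round before [69, 75, 110, 144, 143, 144, 145, 146, 146, 156, 185, 191]
round after [74, 83, 120, 159, 193, 201, 200, 200, 200, 196, 186, 182]
plain before [71, 78, 116, 144, 144, 145, 145, 146, 146, 152, 175, 189]
plain after [75, 87, 128, 153, 153, 154, 153, 154, 155, 162, 185, 200]
cross before [69, 76, 104, 140, 144, 145, 145, 144, 145, 149, 168, 189]
cross after [74, 81, 111, 150, 154, 153, 155, 154, 155, 160, 177, 199]
t32.12 pos [0.4673 0.107  0.1778] F [-0.  -0.6 -0.2] w0.006 mm [13.  -1.7  1.7] dr [-0.    -0.296 -0.   ]
```

The profiles show the ribs key now up, the round key down, and the plain and cross keys unchanged (up). The arm is clear of everything.

```bash
python3 -c "
from bench import *
print(close_job())"
```

```text
the job is handed in; nothing more can be done
None
```

The job is handed in (no verdict shown): the block and then the baren were set in their pockets and released, and the round-pad key was pressed to its stop (about 28 N), with the final image showing it down, the ribs key popped up and the other two keys up.

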